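# Open the scent diffuser's filler cap

## Task

Get the scent diffuser on the counter ready for refilling: first slide its output slider along the track until it stands level with the small pointer beside the track, and leave it there. Then unscrew the ribbed filler cap - nobody remembers whether its short thread is right- or left-handed, so try one way and, if it stops dead, the other - and lift it off. Finish while still holding the cap upright above the open neck, about 5 cm clear of it; do not let go, and leave the other things on the counter alone.

Things in the scene. Friction and masses are not known exactly. Their poses are not given: they have to be found in the camera images.
- diffuser: the scent diffuser: flat black housing fixed to the counter, 180 (its x) x 220 (its y) x 45 mm high; origin at the centre of its underside, z up; yaw within 17 degrees. In its axes: slider track along y at x = -50 mm (robot's side), filler neck with the cap at x = 40, y = 55 mm; a plain round slotted mist outlet (62 mm across, 38 mm above the deck, fixed, no cap) at x = 40, y = -55 mm
- fader (a joint): travel of the slider along its track, m: 0 at the diffuser's -y end of the track, 0.110 at the +y end; grows to +y; stays where it is left (about 1.5 N to slide)
- slider_grip (a point): centre of the slider's upright black grip, 24 mm (diffuser x, across the track) x 18 mm (y, along it) x 36 mm high; it stands from 1 to 37 mm above the deck; axes as the diffuser's
- pointer_tip (a point): tip of the small fixed steel pointer, 4 mm high, on the deck beside the track on the robot's side, 20 mm off the track's centre line (8 mm clear of the grip); axes as the diffuser's. The slider is set when grip and tip have the same y in the diffuser's axes
- neck_mouth (a point): centre of the filler neck's mouth, 30 mm above the deck (75 mm above the counter), fixed, under the cap; axes as the diffuser's. The thread's hand is random and not visible. Wrong way: the cap stops dead within about 10 degrees (fingers that turn on slip round it). Right way: it runs freely (under 0.15 N m), is unlocked from 45 to 70 degrees after its start (60 is best), then meets a stop
- cap_center (a point): centre (half-way up) of the loose grey ribbed filler cap: a round cup upside down, 54 mm across, 44 mm high, about 90 g, z up. On the neck its rim is 2 mm and its top 46 mm above the deck, with 2 mm of play sideways. It does not rise as it turns; locked it cannot be pulled off, unlocked it lifts straight off and is clear of the thread 25 mm up
- mug: a white mug, 83 mm across, 93 mm high, a bystander; origin at the centre of its underside
- pin_tin: a small tin, 75 mm across, 58 mm high, a bystander; origin at the centre of its underside
- tape_duct: a small roll of dark tape, 53 mm across, 19 mm high, lying flat, a bystander; origin at the centre of its underside

How it is judged:
By the outcome, as a careful person would: the job done as asked, in the order asked, and still so for the second after the job is handed in, while the arm keeps its last pose, push and grip.
It also fails if it takes over 54 s, if anything falls off the work surface, if the arm or the gripper's body presses on something with over 40 N, if the wrist force passes 120 N, or if a joint passes its speed limit or range.

## Robot

A 7-joint arm with a two-finger parallel gripper is mounted at the origin on a cart in front of the work surface, level with it; the furniture and walls round the work are solid. World frame = base frame: x ahead of the robot, y to its left, z up, the work surface at z = 0. Lengths are in m, angles in rad, forces in N, time in s.
With the tool pointing down it reaches from about 0.425 to 1.025 m from the base axis. Payload 3.6 kg.
Tool frame: the origin (TCP) lies on the centre line of the jaws, within the pads' length; the fingertips stand 8 mm ahead of it and the grasp point (between the pads) lies 11 mm behind it; y points along the fingers, x is the direction in which the jaws open and shut, and the axes are right-handed (so a half turn about y gives the same grasp; the last joint's range is limited). The gripper opens to 85 mm and grips with 20 to 120 N. Pads are 22 mm wide; open, the fingers measure 114 mm over their backs; the gripper's body (76 mm by 85 mm) begins 54 mm behind the grasp point. The pads swing forward as they close: fully open they stand 13 mm farther back than shut.
Start: joints at [1.192, 0.591, 0.048, 1.609, -0.033, 0.943, -0.034], TCP at [0.204, -0.696, 0.239] pointing down, gripper open.
Joint ranges: [-2.69, 2.69], [-0.47, 2.24], [-1.27, 1.36], [0.19, 2.51], [-1.53, 4.68], [0.08, 2.07], [-3.09, 3.09]. Speed limits (rad/s): [2.57, 2.57, 3.14, 3.14, 3.14, 3.14, 3.14].

## Interface

Orientations are given as a unit quaternion [x, y, z, w].
In Python, from cell import * gives the robot as it stands.
- The arm moves only by the tool play_rows, never from a script. Its argument "targets" is a list of rows, each a list of 2 entries, a list of its own where there are three numbers: the shift along the tool's x, y, z in units of 40 mm (1.0 is 40 mm), then the turn about the tool's y in degrees. In form: [[[dx, dy, dz], roll], ...]. A call has 1 to 12 rows; each row shifts and turns the commanded pose from where the row before left it, along the tool's axes as they then stand; what a row does not reach is not made up. A row lasts 1/12 s, in which the tool goes at most 41.7 mm and 7.16 degrees, less where a joint would pass 70% of its speed; a pose out of reach is approached as far as the arm can. A call is refused whole if a number of a shift passes 1 or a number of a turn 7.16, either way. A call with a gripper value outside its range is refused whole. "claw" is the closure in counts, from 0 (fully open) to 255 (shut), set as the call begins (left out, the last holds). The fingers move at their own pace and stop on an object; "newtons" is the grip in N (left out, the last holds). Time passes only in rows, so rows that do not move let the fingers close. It gives the time, the measured TCP pose, the force and the opening at its end, in the units of the state.
- observe(): the state, without advancing time (a new reading comes with each control period).
- capture(name): name is "scene" or "top" or "wrist"; returns the picture (480x640x3 uint8, red, green, blue); there is no depth.
- get_calibration(name): a dict with "fx", "fy", "cx", "cy" (pixels), "k1" (the pictures are not rectified: a ray, as slopes to the right and down, at radius r is drawn at 1 + k1 r^2 times it, then the intrinsics apply), "origin" and "attitude" of the camera in the world; the wrist camera has in their place "tool_from_camera" (4x4, takes a point from camera to tool coordinates, whose origin is the TCP and whose axes are the tool frame's). Camera axes: x right, y up, looking along -z (the intrinsics and any distortion apply to the point x, -y, -z); pixel columns grow to the right and rows downward; lengths in m; the calibration is good to about 2 mm. A picture is of the moment at which its call begins: read the wrist's pose just before it. get_calibration takes no time and is no camera call.
- job_done(): hands the job in, once; it reports no verdict.
Trained networks look in the newest picture that a camera, given by its name, has taken for a name from the list of things; names that differ only in an ending like _2 or _b are one class to them, and where a whole thing is asked for, a point or a joint stands for the part that bears it (a point fixed in the world has none). Each returns a list of dicts, best first, with "confidence" (0 to 1); they miss things now and then, are a little off and sometimes report something else, mostly with a low value. They report only what shows in the picture. A call takes as long as a camera call.
- silhouettes(query, camera): "mask" (480x640 bool, what is visible of it) and "box" ([left, top, right, bottom] in pixels, round what is visible of it).
The state is a dict: "t": time; "joint_positions": joint angles; "qvel": joint speeds; "joint_torque": joint torques, N m; "position": TCP position; "tool_rot": TCP orientation; "contact_force": force on the tool from outside, world axes, zero at the start; "wrist_torque": the same for the moment, N m; "finger_gap": finger opening in m.
Only numpy, scipy, OpenCV 4.12 (cv2) and the standard library are available. Lean on these libraries where they do the work, as an engineer would, in place of code of your own. Each camera call takes 0.05 s, during which the arm holds its last target. There are 200 camera calls.

## Working session

There is one attempt and no reset: what is moved stays moved. The work goes in short steps, Python scripts to look and compute and a tool call to move; the robot and the scene stay as the last step left them, time stands still between calls to the robot, and variables do not carry over. Pictures are saved under pics/ and viewed, on a budget of 10 in all, crops included, one or two more only if the job needs it, and the job is handed in when it is done.

Besides the shell and the picture viewer there is one more tool, called by a JSON object that holds its "op" and its "data", one argument or row to a line. play_rows: Moves the arm, as the interface text tells. Its arguments: {"type":"object","properties":{"targets":{"type":"array"},"claw":{"type":"number"},"newtons":{"type":"number"}},"required":["targets"]}

```bash
mkdir -p pics; ls; python3 - <<'E'
from cell import *
import cv2,numpy as np
s=observe();print({k:np.round(v,3).tolist() for k,v in s.items()})
ims=[]
for c in("scene","top"):
    im=capture(c);cv2.imwrite(f"pics/{c}.png",im[...,::-1]);print(c,get_calibration(c))
    for q in("diffuser","slider_grip","pointer_tip","cap_center","mug","pin_tin","tape_duct"):
        for d in silhouettes(q,c)[:2]: print(q,round(d["confidence"],2),d["box"],int(d["mask"].sum()))
print(get_calibration("wrist"))
E
```

```text
pics
{'t': 0.0, 'joint_positions': [1.192, 0.592, 0.048, 1.61, -0.033, 0.943, -0.034], 'qvel': [-0.001, -0.0, 0.001, -0.001, -0.0, -0.001, -0.001], 'joint_torque': [-0.0, -54.87, 1.547, -19.813, 0.009, 0.009, -0.0], 'position': [0.203, -0.695, 0.238], 'tool_rot': [-0.565, 0.425, -0.423, 0.566], 'contact_force': [0.748, 0.534, -0.015], 'wrist_torque': [-0.014, -0.01, -0.05], 'finger_gap': 0.085}
scene {'fx': 558.1105785528206, 'fy': 558.1105785528206, 'cx': 322.4744101019281, 'cy': 242.1790825301514, 'k1': -0.1542104203444062, 'origin': array([ 0.04148268, -0.1158217 ,  0.75572385]), 'attitude': array([ 0.3305723 , -0.19822522, -0.49724624,  0.77728688])}
slider_grip 0.89 [342.9, 317.1, 364.0, 344.9] 308
slider_grip 0.65 [133.1, 229.9, 197.0, 296.8] 2912
pointer_tip 0.37 [301.9, 346.3, 312.3, 351.4] 45
cap_center 0.9 [291.0, 257.8, 326.4, 296.3] 1116
mug 0.62 [134.0, 232.7, 196.4, 299.7] 3001
mug 0.31 [372.2, 229.5, 400.6, 256.2] 496
pin_tin 0.97 [433.0, 224.0, 476.7, 271.0] 1754
tape_duct 0.91 [374.0, 228.7, 402.7, 256.0] 488
top {'fx': 447.8746941224576, 'fy': 447.8746941224576, 'cx
[... 329 characters left out ...]
9.0, 335.2, 279.0] 601
mug 0.89 [164.5, 275.4, 228.3, 321.3] 1857
pin_tin 0.84 [392.2, 143.1, 429.0, 185.8] 1242
tape_duct 0.58 [339.1, 166.5, 365.4, 191.9] 369
tape_duct 0.46 [367.4, 289.3, 380.3, 304.1] 128
{'fx': 336.9736164703841, 'fy': 336.9736164703841, 'cx': 322.9771607655624, 'cy': 237.88965173580772, 'k1': -0.03948703294884308, 'tool_from_camera': array([[ 9.99999947e-01, -3.18926708e-04, -5.93701313e-05,
         1.20421806e-04],
       [ 3.69884585e-05,  2.93911911e-01, -9.55832510e-01,
        -1.35234036e-01],
       [ 3.22290105e-04,  9.55832458e-01,  2.93911907e-01,
         7.49069415e-02],
       [ 0.00000000e+00,  0.00000000e+00,  0.00000000e+00,
         1.00000000e+00]])}
```

View pics/top.png

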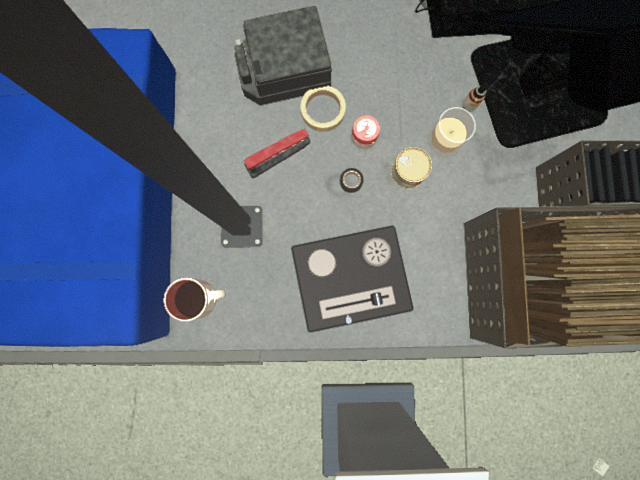

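View pics/scene.png

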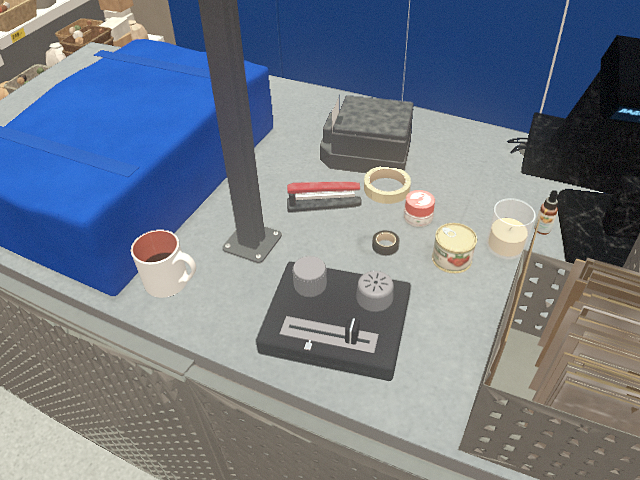

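```bash
cat > h.py <<'E'
from cell import *
import cv2,numpy as np
from scipy.spatial.transform import Rotation as R
from scipy.optimize import least_squares
def cam(c,s=None):
    k=get_calibration(c)
    if c=="wrist":
        s=s or observe(); T=k["tool_from_camera"]; Rt=R.from_quat(s["tool_rot"]).as_matrix()
        return k,Rt@T[:3,:3],Rt@T[:3,3]+s["position"]
    return k,R.from_quat(k["attitude"]).as_matrix(),np.array(k["origin"])
def K(k): return np.array([[k["fx"],0,k["cx"]],[0,k["fy"],k["cy"]],[0,0,1.]]),np.array([k["k1"],0,0,0])
def toplane(C,uv,z):
    k,A,o=C; p=cv2.undistortPoints(np.array([[uv]],float),*K(k))[0,0]
    d=A@np.array([p[0],-p[1],-1]); return o+d*(z-o[2])/d[2]
def project(C,P):
    k,A,o=C; q=(np.atleast_2d(P)-o)@A; q=q*[1,-1,-1]
    return cv2.projectPoints(q,np.zeros(3),np.zeros(3),*K(k))[0][:,0]
def wpt(D,l): # D=x,y,yaw
    c,s=np.cos(D[2]),np.sin(D[2]); return np.array([D[0]+c*l[0]-s*l[1],D[1]+s*l[0]+c*l[1],l[2]])
E
python3 - <<'E'
from h import *
t=cam("top");s=cam("scene")
for n,uv,z in[("cap",(322,262),.091),("outlet",(376.5,251),.083),("ptr",(348.5,320),.047),("slider",(376,297),.08),("post",(242,226),0.003),
  ("c1",(292,246),.045),("c2",(394,227),.045),("c3",(412,307),.045),("c4",(308,331),.045),("mug",(190,299),.09),("counter edge",(348,350),0)]:
    print(n,toplane(t,uv,z).round(4))
for n,uv,z in[("cap",(310,264),.091),("outlet",(376,281),.083),("ptr",(308,347),.047),("slider",(353,321),.08),("slider_b",(349,343),.046)]:
    print("s",n,toplane(s,uv,z).round(4))
ob=[(t,(322,262),(.04,.055,.091)),(t,(376.5,251),(.04,-.055,.083)),(s,(310,264),(.04,.055,.091)),(s,(376,281),(.04,-.055,.083))]
ob+=[(t,u,l) for u,l in[((292,246),(.09,.11,.045)),((394,227),(.09,-.11,.045)),((412,307),(-.09,-.11,.045)),((308,331),(-.09,.11,.045))]]
f=lambda D:np.ravel([project(c,wpt(D,l))[0]-u for c,u,l in ob])
r=least_squares(f,[.5,.15,0]);D=r.x;print(D,r.fun.reshape(-1,2).round(1))
q=R.from_quat(observe()["tool_rot"]).as_matrix();print(q.round(3))
Rd=np.array([[np.cos(D[2]),-np.sin(D[2])],[np.sin(D[2]),np.cos(D[2])]])
for c,uv,z in[(t,(348.5,320),.047),(s,(308,347),.047),(t,(376,297),.082),(s,(353,321),.082)]:print((Rd.T@(toplane(c,uv,z)[:2]-D[:2])).round(4))
print(wpt(D,(.04,.055,0)),wpt(D,(-.05,0,0)))
E
```

```text
cap [0.5838 0.1786 0.091 ]
outlet [0.604  0.0714 0.083 ]
ptr [0.4695 0.127  0.047 ]
slider [0.5147 0.0749 0.08  ]
post [0.6701 0.3478 0.003 ]
c1 [0.6206 0.2385 0.045 ]
c2 [0.6562 0.0284 0.045 ]
c3 [ 0.4927 -0.002   0.045 ]
c4 [0.4491 0.2085 0.045 ]
mug [0.5168 0.434  0.09  ]
counter edge [0.4044 0.1262 0.    ]
s cap [0.5897 0.1807 0.091 ]
s outlet [0.6061 0.0713 0.083 ]
s ptr [0.4689 0.1266 0.047 ]
s slider [0.5195 0.0743 0.08  ]
s slider_b [0.5022 0.0729 0.046 ]
[0.55563536 0.1181602  0.18101689] [[-0.5 -0.6]
 [ 0.1 -0.5]
 [-0.6  2.1]
 [-0.2  0.5]
 [-2.  -1.8]
 [ 1.  -3.8]
 [ 2.2  2.8]
 [-0.8  0.9]]
[[ 0.281  0.     0.96 ]
 [-0.96  -0.     0.281]
 [ 0.    -1.     0.   ]]
[-0.0831  0.0242]
[-0.0838  0.0239]
[-0.048  -0.0349]
[-0.0449 -0.0369]
[0.58508016 0.17946276 0.        ] [0.5064523  0.10915871 0.        ]
```

{"op": "play_rows", "data": {
  "targets": [
    [[0,-1,0],0],
    [[0,-1,0],0],
    [[0,-1,0],5.9],
    [[-0.5,0,0.85],0],
    [[-0.5,0,0.85],0],
    [[-0.5,0,0.85],0],
    [[-0.5,0,0.85],0],
    [[-0.5,0,0.85],0],
    [[-0.5,0,0.85],0],
    [[-0.5,0,0.85],0],
    [[-0.5,0,0.85],0]
  ],
  "claw": 0
}}

```text
t: 1.72
position: [0.4435, -0.4878, 0.3596]
tool_rot: [0.543, -0.452, 0.453, -0.543]
contact_force: [0.7, -0.7, 0.4]
finger_gap: 0.0853
```

{"op": "play_rows", "data": {
  "targets": [
    [[-0.96,0,0.3],0],
    [[-0.96,0,0.3],0],
    [[-0.96,0,0.3],0],
    [[-0.96,0,0.3],0],
    [[-0.96,0,0.3],0],
    [[-0.96,0,0.3],0],
    [[-0.96,0,0.3],0],
    [[-0.96,0,0.3],0],
    [[-0.96,0,0.3],0],
    [[-0.96,0,0.3],0],
    [[-0.96,0,0.3],0],
    [[-0.96,0,0.3],0]
  ]
}}

```text
t: 2.72
position: [0.5004, -0.0082, 0.3597]
tool_rot: [-0.543, 0.452, -0.453, 0.543]
contact_force: [0.9, -1.5, 0.2]
finger_gap: 0.0851
```

{"op": "play_rows", "data": {
  "targets": [
    [[-0.96,0,0.3],0],
    [[-0.96,0.3,0.2],0],
    [[0,0.9,0],0],
    [[0,0.9,0],0],
    [[0,0.9,0],0],
    [[0,0,0],0],
    [[0,0,0],0]
  ]
}}

```text
t: 3.3
position: [0.5052, 0.0689, 0.2383]
tool_rot: [0.544, -0.453, 0.452, -0.542]
contact_force: [-0.4, -0.0, 0.7]
finger_gap: 0.0853
```

```bash
python3 - <<'E'
from h import *
s=observe();C=cam("wrist",s);print(np.round(s["position"],4),np.round(s["joint_positions"],2))
im=capture("wrist");cv2.imwrite("pics/w1.png",im[...,::-1])
for q in("slider_grip","pointer_tip","cap_center"):
    for d in silhouettes(q,"wrist")[:2]: print(q,round(d["confidence"],2),d["box"],int(d["mask"].sum()),np.argwhere(d["mask"]).mean(0)[::-1])
D=[.5556,.1182,.181]
for l in[(.04,.055,.091),(.04,-.055,.083),(-.05,-.036,.082),(-.07,.024,.047),(-.09,.11,.045),(-.09,-.11,.045),(.09,-.11,.045),(.09,.11,.045)]:print(l,project(C,wpt(D,l)).round(1))
E
```

```text
[0.5052 0.0689 0.2383] [-0.02  0.34 -0.26  2.08  0.12  0.75 -1.74]
slider_grip 0.85 [307.4, 190.4, 326.8, 224.4] 640 [319.1859375 207.946875 ]
slider_grip 0.24 [158.3, 48.6, 400.0, 243.6] 39343 [289.90704827 145.97814097]
cap_center 0.57 [171.6, 62.3, 247.9, 136.4] 4386 [208.07045144 104.04605563]
(0.04, 0.055, 0.091) [[203.1 103.2]]
(0.04, -0.055, 0.083) [[342.2 103.6]]
(-0.05, -0.036, 0.082) [[318.9 212.1]]
(-0.07, 0.024, 0.047) [[259.5 223.7]]
(-0.09, 0.11, 0.045) [[178.  241.9]]
(-0.09, -0.11, 0.045) [[391.5 242.2]]
(0.09, -0.11, 0.045) [[403.3  47.4]]
(0.09, 0.11, 0.045) [[154.3  48.7]]
```

View pics/w1.png

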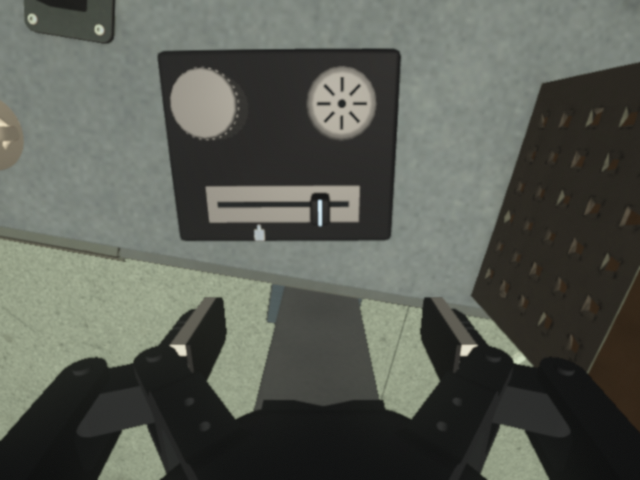

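{"op": "play_rows", "data": {
  "targets": [
    [[-0.08,0,0.21],0],
    [[0,0.5,0],0],
    [[0,0.7,0],0],
    [[0,0.7,0],0],
    [[0,0.7,0],0],
    [[0,0.6,0],0],
    [[0,0.6,0],0],
    [[0,0.4,0],0],
    [[0,0.2,0],0],
    [[0,0,0],0],
    [[0,0,0],0]
  ],
  "claw": 110,
  "newtons": 30
}}

```text
t: 4.42
position: [0.5152, 0.0742, 0.0639]
tool_rot: [-0.543, 0.452, -0.453, 0.544]
contact_force: [-1.0, -0.8, 0.4]
finger_gap: 0.0485
```

{"op": "play_rows", "data": {
  "targets": [
    [[0,0,0],0],
    [[0,0,0],0],
    [[0,0,0],0],
    [[0,0,0],0],
    [[0,0,0],0],
    [[0,0,0],0]
  ],
  "claw": 255
}}

```text
t: 4.92
position: [0.515, 0.074, 0.0646]
tool_rot: [-0.543, 0.452, -0.453, 0.544]
contact_force: [-0.7, 1.1, 6.6]
finger_gap: 0.0171
```

{"op": "play_rows", "data": {
  "targets": [
    [[0,-0.03,0],0],
    [[-0.25,0,0],0],
    [[-0.25,0,0],0],
    [[-0.25,0,0],0],
    [[-0.25,0,0],0],
    [[-0.25,0,0],0],
    [[-0.25,0,0],0],
    [[0,0,0],0],
    [[0,0,0],0],
    [[0,0,0],0]
  ]
}}

```text
t: 5.75
position: [0.5037, 0.1342, 0.0646]
tool_rot: [-0.543, 0.452, -0.452, 0.544]
contact_force: [3.4, 3.0, -2.8]
finger_gap: 0.0174
```

```bash
python3 - <<'E'
from h import *
s=observe();C=cam("wrist",s);print(np.round(s["position"],4),np.round(s["contact_force"],1),np.round(s["wrist_torque"],2))
im=capture("wrist");cv2.imwrite("pics/w2.png",im[...,::-1])
D=[.5556,.1182,.181]
P=np.array(s["position"]);print(np.array([[np.cos(.181),np.sin(.181)],[-np.sin(.181),np.cos(.181)]])@(P[:2]-D[:2]))
for l in[(-.07,.024,.047),(-.05,.024,.082)]:print(l,project(C,wpt(D,l)).round(1))
E
```

```text
[0.5037 0.1342 0.0646] [ 3.4  3.  -2.8] [ 0.45 -0.79  0.  ]
[-0.04820745  0.02507042]
(-0.07, 0.024, 0.047) [[324.7 329.4]]
(-0.05, 0.024, 0.082) [[325.2 333.9]]
```

View pics/w2.png

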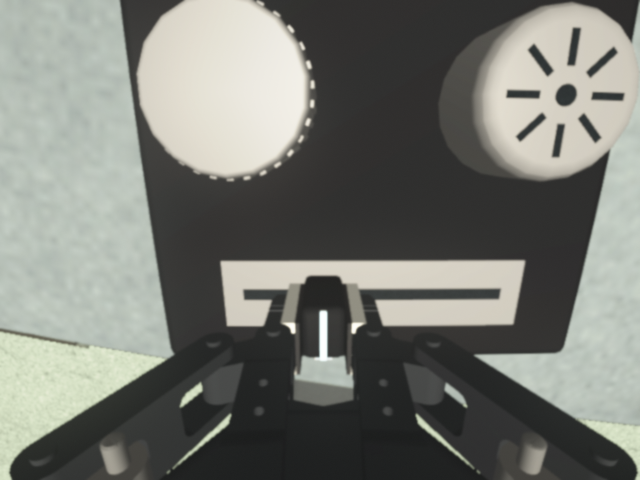

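{"op": "play_rows", "data": {
  "targets": [
    [[0,0,0],0],
    [[0,0,0],0],
    [[0,0,0],0],
    [[0,0,0],0],
    [[0,-0.4,0],0],
    [[0,-0.8,0],0],
    [[0,-0.9,0.5],0],
    [[0,0,0.5],0],
    [[0,0,0],0],
    [[0,0,0],0]
  ],
  "claw": 110
}}

```text
t: 6.63
position: [0.5431, 0.1397, 0.1489]
tool_rot: [-0.543, 0.453, -0.453, 0.543]
contact_force: [-0.9, -0.5, 0.3]
finger_gap: 0.0488
```

```bash
python3 - <<'E'
from h import *
s=observe();C=cam("wrist",s);print(np.round(s["position"],4),np.round(s["contact_force"],1))
im=capture("wrist");cv2.imwrite("pics/w3.png",cv2.resize(im[200:440,200:440,::-1],None,fx=2.5,fy=2.5))
for q in("slider_grip","pointer_tip","cap_center"):
    for d in silhouettes(q,"wrist")[:2]: print(q,round(d["confidence"],2),d["box"],int(d["mask"].sum()))
D=[.5556,.1182,.181]
for l in[(-.07,.024,.047),(-.05,.025,.082),(-.062,.025,.082),(-.038,.025,.082),(.04,.055,.091),(-.05,-.055,.046),(-.05,.055,.046)]:print(l,project(C,wpt(D,l)).round(1))
E
```

```text
[0.5431 0.1397 0.1489] [-0.9 -0.5  0.3]
slider_grip 0.58 [307.6, 277.8, 334.8, 328.6] 1263
pointer_tip 0.41 [317.1, 330.0, 329.7, 334.5] 59
cap_center 0.77 [223.3, 130.7, 312.7, 226.0] 6949
(-0.07, 0.024, 0.047) [[322.  314.5]]
(-0.05, 0.025, 0.082) [[320.3 314.7]]
(-0.062, 0.025, 0.082) [[320.4 330.1]]
(-0.038, 0.025, 0.082) [[320.3 298.7]]
(0.04, 0.055, 0.091) [[267.5 182.9]]
(-0.05, -0.055, 0.046) [[423.2 290.9]]
(-0.05, 0.055, 0.046) [[282.1 291.1]]
```

View pics/w3.png

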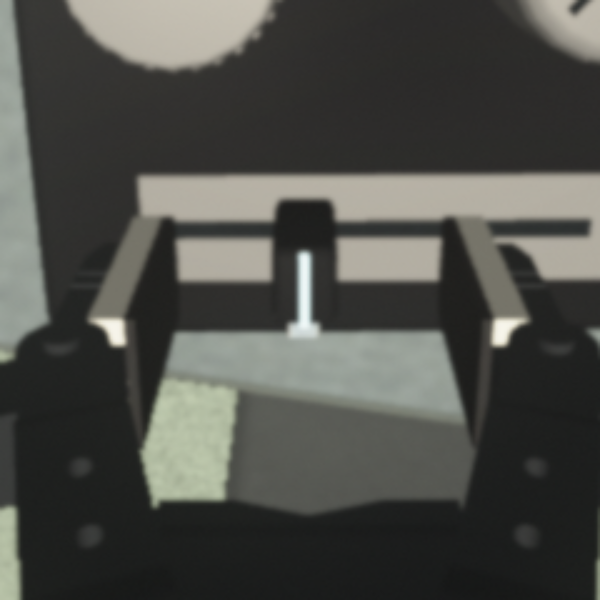

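{"op": "play_rows", "data": {
  "targets": [
    [[-0.3,0,0.4],0],
    [[-0.3,0,0.4],0],
    [[-0.19,0,0.41],0],
    [[0,0,0],0],
    [[0,0,0],0],
    [[0,0.4,0],0],
    [[0,0.6,0],0],
    [[0,0.6,0],0],
    [[0,0.35,0],0],
    [[0,0.15,0],0],
    [[0,0,0],0],
    [[0,0,0],0]
  ],
  "claw": 0,
  "newtons": 40
}}

```text
t: 7.83
position: [0.5837, 0.1793, 0.0646]
tool_rot: [0.544, -0.453, 0.452, -0.543]
contact_force: [0.1, -0.3, -0.2]
finger_gap: 0.0856
```

{"op": "play_rows", "data": {
  "targets": [
    [[0,0,0],0],
    [[0,0,0],0],
    [[0,0,0],0],
    [[0,0,0],0],
    [[0,0,0],0],
    [[0,0,0],0],
    [[0,0,0],0],
    [[0,0,0],0]
  ],
  "claw": 255
}}

```text
t: 8.5
position: [0.5851, 0.18, 0.0661]
tool_rot: [-0.543, 0.452, -0.453, 0.544]
contact_force: [-1.6, -1.1, 5.3]
finger_gap: 0.0529
```

```bash
python3 - <<'E'
from h import *
s=observe();print({k:np.round(s[k],3).tolist() for k in("position","contact_force","wrist_torque","finger_gap","joint_positions")})
print(wpt([.5556,.1182,.181],(.04,.055,0)), R.from_quat(s["tool_rot"]).as_matrix().round(3))
im=capture("wrist");cv2.imwrite("pics/w4.png",im[...,::-1])
E
```

```text
{'position': [0.585, 0.18, 0.066], 'contact_force': [-1.594, -1.066, 5.285], 'wrist_torque': [-0.0, 0.267, -0.015], 'finger_gap': 0.053, 'joint_positions': [-0.259, 0.687, -0.162, 1.969, 0.216, 0.5, -1.964]}
[0.58504583 0.17950206 0.        ] [[ 0.181  0.002  0.984]
 [-0.984  0.     0.181]
 [-0.    -1.     0.002]]
```

View pics/w4.png

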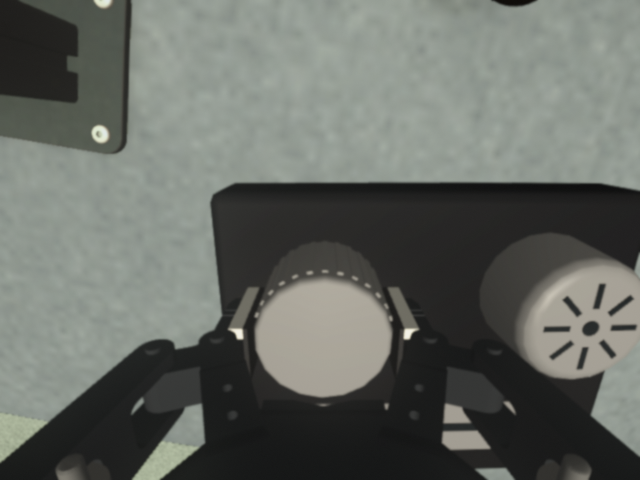

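{"op": "play_rows", "data": {
  "targets": [
    [[0,0,0],3],
    [[0,0,0],3],
    [[0,0,0],3],
    [[0,0,0],3],
    [[0,0,0],3],
    [[0,0,0],0],
    [[0,0,0],0]
  ]
}}

```text
t: 9.13
position: [0.5849, 0.1802, 0.0661]
tool_rot: [0.479, -0.519, 0.52, -0.48]
contact_force: [-1.2, -0.4, 5.2]
finger_gap: 0.0531
```

```bash
cat > st.py <<'E'
from h import *
s=observe();M=R.from_quat(s["tool_rot"]).as_matrix()
print({k:np.round(s[k],3).tolist() for k in("position","contact_force","wrist_torque","finger_gap")},"j",np.round(s["joint_positions"],2),"az",np.degrees(np.arctan2(M[1,2],M[0,2])).round(2))
E
python3 st.py
```

```text
{'position': [0.585, 0.18, 0.066], 'contact_force': [-1.216, -0.429, 5.235], 'wrist_torque': [-0.032, 0.295, -0.039], 'finger_gap': 0.053} j [-0.31  0.68 -0.09  1.97  0.13  0.49 -2.14] az -4.58
```

{"op": "play_rows", "data": {
  "targets": [
    [[0,0,0],4],
    [[0,0,0],4],
    [[0,0,0],4],
    [[0,0,0],4],
    [[0,0,0],4],
    [[0,0,0],0],
    [[0,0,0],0]
  ]
}}

```text
t: 9.72
position: [0.585, 0.1806, 0.0661]
tool_rot: [0.381, -0.595, 0.595, -0.383]
contact_force: [-1.5, 0.5, 5.6]
finger_gap: 0.0529
```

```bash
python3 st.py
```

```text
{'position': [0.585, 0.181, 0.066], 'contact_force': [-1.515, 0.474, 5.593], 'wrist_torque': [0.048, 0.227, -0.009], 'finger_gap': 0.053} j [-0.37  0.68 -0.    1.97  0.01  0.48 -2.38] az -24.57
```

{"op": "play_rows", "data": {
  "targets": [
    [[0,0,0],4],
    [[0,0,0],4],
    [[0,0,0],4],
    [[0,0,0],4],
    [[0,0,0],4],
    [[0,0,0],4],
    [[0,0,0],1],
    [[0,0,0],0],
    [[0,0,0],0],
    [[0,0,0],0]
  ]
}}

```text
t: 10.55
position: [0.5852, 0.181, 0.0661]
tool_rot: [-0.244, 0.664, -0.663, 0.245]
contact_force: [-1.2, 0.7, 5.7]
finger_gap: 0.053
```

```bash
python3 st.py
```

```text
{'position': [0.585, 0.181, 0.066], 'contact_force': [-1.177, 0.693, 5.728], 'wrist_torque': [0.145, 0.14, -0.029], 'finger_gap': 0.053} j [-0.45  0.69  0.11  1.98 -0.15  0.48 -2.67] az -49.55
```

{"op": "play_rows", "data": {
  "targets": [
    [[0,-0.1,0],0],
    [[0,-0.1,0],0],
    [[0,0,0],0],
    [[0,0,0],0]
  ]
}}

```text
t: 10.88
position: [0.5846, 0.1799, 0.0729]
tool_rot: [-0.244, 0.664, -0.664, 0.244]
contact_force: [0.3, -0.6, 0.8]
finger_gap: 0.053
```

{"op": "play_rows", "data": {
  "targets": [
    [[0,-0.2,0],0],
    [[0,-0.2,0],0],
    [[0,-0.25,0],0],
    [[0,-0.25,0],0],
    [[0,-0.25,0],0],
    [[0,-0.25,0],0],
    [[0,-0.25,0],0],
    [[0,-0.13,0],0],
    [[0,0,0],0],
    [[0,0,0],0],
    [[0,0,0],0]
  ]
}}

```text
t: 11.8
position: [0.584, 0.1798, 0.1433]
tool_rot: [-0.245, 0.664, -0.664, 0.244]
contact_force: [0.0, 0.3, -1.2]
finger_gap: 0.053
```

```bash
python3 st.py; python3 - <<'E'
from h import *
t=capture("top");s=capture("scene");w=capture("wrist")
im=np.hstack([t[200:350,260:440],s[200:380,240:430][:150]]);im=cv2.resize(im,None,fx=2.1,fy=2.1,interpolation=2)
im2=cv2.resize(s[200:385,240:430],(310,302));im2=np.hstack([im2,cv2.resize(w,(402,302))]);im2=cv2.copyMakeBorder(im2,0,0,0,im.shape[1]-712,0) if im.shape[1]>712 else im2[:,:im.shape[1]]
cv2.imwrite("pics/f1.png",np.vstack([im[:298],im2])[...,::-1][:600])
C=cam("scene")
for q in("cap_center","slider_grip"):
    for d in silhouettes(q,"scene")[:1]: print(q,round(d["confidence"],2),d["box"])
c=wpt([.5556,.1182,.181],(.04,.055,.147));print(project(C,c).round(1))
E
```

```text
{'position': [0.584, 0.18, 0.143], 'contact_force': [0.043, 0.288, -1.168], 'wrist_torque': [0.036, -0.053, -0.006], 'finger_gap': 0.053} j [-0.47  0.57  0.14  1.95 -0.13  0.63 -2.69] az -49.57
cap_center 0.98 [288.6, 224.9, 323.6, 266.6]
slider_grip 0.6 [305.0, 309.4, 325.4, 335.3]
[[308.1 241.6]]
```

View pics/f1.png

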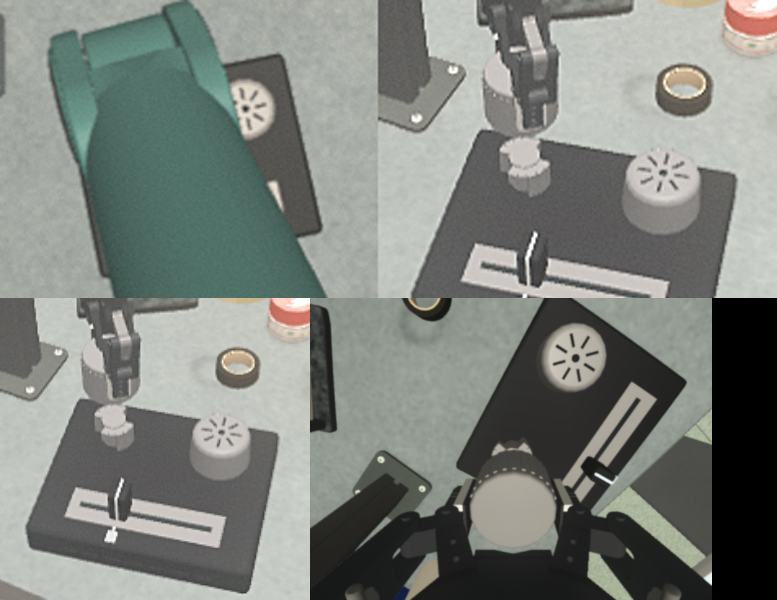

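```bash
python3 - <<'E'
from h import *
D=[.5556,.1182,.181];C=cam("scene")
def y(u): return least_squares(lambda p:project(C,wpt(D,(p[1],p[0],.064)))[0]-u,[0,-.05]).x.round(4)
print(y((353.5,331)),y((315.2,322.35)))
job_done()
E
```

```text
[-0.0392 -0.0498] [ 0.0218 -0.048 ]
the job is handed in; nothing more can be done
```

The slider is set at the pointer, the filler cap is unscrewed and lifted off, and the job is handed in with the cap still held upright above the open neck. It took about 12 s of the 54 s allowed.

- **Slider:** I gripped it, moved it 60 mm towards +y and released it. The wrist view from close by put it within about 1 mm of the pointer. A rougher check from the scene camera put it at y = 22 mm, against 24–25 mm for the pointer. That camera also read about 2–3 mm low before the move, and the travel it measured (61 mm) matches. The wrist view could not show the pointer's tip directly, because the slider hid it; I lined up on the pointer's base.
- **Cap:** The first direction tried, clockwise from above, ran freely with under 0.05 N m, so the thread is left-handed. I turned it 60° and it lifted with no resistance. It is now about 77 mm above where it sat, so its rim is about 5 cm above the neck's mouth, and the last pictures show it upright in the grip with the neck open.
- **Forces and surroundings:** The force readings I took stayed under about 7 N. The arm did not touch the mug, tin or tape.

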